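Set a pacemaker under the inspection microscope

ROBOT

A 6-joint arm with a two-finger parallel gripper is mounted at the origin on the work surface. World frame = base frame: x ahead of the robot, y to its left, z up, the work surface at z = 0. Lengths are in m, angles in rad, forces in N, time in s.
With the tool pointing down it reaches from about 0.225 to 0.875 m from the base axis. Payload 3.4 kg.
Tool frame: the origin (TCP) lies at the very end of the fingers, on their centre line; the grasp point (between the pads) lies 19 mm behind it; z points along the fingers, y is the line along which they close (so a half turn about z gives the same grasp; the last joint's range is limited). The gripper opens to 85 mm and grips with 20 to 120 N. Pads are 22 mm wide; open, the fingers measure 114 mm over their backs; the gripper's body (76 mm by 85 mm) begins 54 mm behind the grasp point. The pads swing forward as they close: fully open they stand 13 mm farther back than shut.
Start: joints at [-1.287, 0.276, 1.505, -0, 1.361, -0.121], TCP at [0.226, -0.529, 0.231] pointing down, gripper open.
Joint ranges: [-2.89, 2.89], [-0.75, 2.08], [0.22, 2.7], [-1.18, 4.32], [0.11, 2.71], [-2.7, 2.7]. Speed limits (rad/s): [2.57, 2.57, 3.14, 3.14, 3.14, 3.14].

INTERFACE

Orientations are given as a unit quaternion [w, x, y, z].
In Python, from rig import get_state, optics, sign_off gives the robot as it stands.
- The arm moves only by the tool send_rows, never from a script. Its argument "increments" is a list of rows, each an object with "gripper": the gripper's target within -1 to 1 (shut at 1, half-way at 0, fully open at -1); "linear": the shift along the world's x, y, z in m, a list of three; "delta_rot": the turn, a rotation vector about the world's x, y, z in rad, a list of three. In form: [{"gripper": gripper, "linear": [dx, dy, dz], "delta_rot": [rx, ry, rz]}, ...]. A call has 1 to 8 rows; each row is the pose to reach, as a shift and turn from the pose commanded when the call began; what a row does not reach only later rows make up. A row lasts 1/10 s, in which the tool goes at most 50 mm and 8.59 degrees, less where a joint would pass 70% of its speed; a pose out of reach is approached as far as the arm can. A call with a gripper value outside its range is refused whole. The fingers move at their own pace and stop on an object; "newtons" is the grip in N (left out, the last holds). Time passes only in rows, so rows that repeat a pose let the fingers close. It gives the time, the measured TCP pose, the force, the opening and the grip force at its end, in the units of the state.
- get_state(): the state, without advancing time (a new reading comes with each control period).
- optics.get_image(name): name is "scene" or "top" or "wrist"; returns a dict with "pixels" (480x640x3 uint8, blue, green, red), "K" (3x3 intrinsics, pixels), "rvec" (rotation vector, rad) and "tvec" (3), from world to camera coordinates, as OpenCV has them; the wrist camera has in their place "T_tool_cam" (4x4, takes a point from camera to tool coordinates, whose origin is the TCP and whose axes are the flange's). Camera axes: x right, y down, z forward; pixel columns grow to the right and rows downward; lengths in m; the calibration is good to about 2 mm. A picture is of the moment at which its call begins: read the wrist's pose just before it. There is no depth.
- sign_off(): hands the job in; it is judged then, once.
The state is a dict: "clock": time; "qpos": joint angles; "qd": joint speeds; "effort": joint torques, N m; "position": TCP position; "ee_rot": TCP orientation; "contact_force": force on the tool from outside, world axes, zero at the start; "moment": the same for the moment, N m; "width": finger opening in m; "gripper_force": force on a finger pad.
Only numpy, scipy, OpenCV 4.12 (cv2) and the standard library are available. Lean on these libraries where they do the work, as an engineer would, in place of code of your own. Each camera call takes 0.05 s, during which the arm holds its last target. There are 200 camera calls.

TASK

Take the shorter of the two pacemakers out of the angled rack and stand it upright, white header on top, fully down in the slot of the sliding carriage. Then ease the carriage gently along its rail until it rests fully against the end stop beneath the microscope, and let go. Do not knock the microscope, and leave everything else where it is.

Things in the scene. Friction and masses are not known exactly. Their poses are not given: they have to be found in the camera images.
- pacemaker: The shorter pacemaker: flat titanium can with rounded corners (46 wide, 8 thick, 38 mm tall), white polymer header on top, 50 mm tall over all, about 28 g. Origin: centre of its bottom edge; x along its width, y through its thickness, z from bottom edge to header. Starts in a rack slot, leaning 25 degrees from vertical, header towards the rack's front.
- tall_pacemaker: A taller pacemaker (46 wide, 8 thick, 65 mm tall over all, header with three ports) in the other slot of the rack, 48 mm beside the first; which slot is which varies. Same axes and origin. Leave it in its slot.
- rack: Fixed grey block 66 x 112 x 24 mm on a stand, its top face sloping 25 degrees down to its front (-x), which faces the slide. Two slots 9.6 wide, 49 long, 16 mm deep, square to that face, 24 mm either side of the middle. Origin: centre of the stand on the bench; z up, x level to the back, y across the slots. Parts leave along the slot axis, (-0.423, 0, 0.906) in this frame.
- station: Fixed base plate of the slide (160 x 470 x 12 mm) with a steel rail along its y axis. Origin: on the bench, on the rail's centre line under the middle of the carriage's travel; x away from the robot, y along the rail, z up. The end stop, a steel block across the rail, and the microscope are at its -y end.
- carriage (a joint): Travel of the carriage, m: 0 at the loading end (station +y), 0.200 hard against the end stop; grows towards station -y. Starts between 0 and 0.06. Top plate 84 x 100 mm, its upper face 40 mm above the bench. About 2 N of friction and 4 N per m/s of damping; it stays where it is left.
- nest (a point): Centre of the floor of the carriage's slot, 46 mm above the bench (moves with the carriage; axes as the station's). Slot 10.4 mm wide (x), 50 mm long (y, along the rail), 15 mm deep, in a grey block 34 x 62 mm. Along it two flared steel lips, 11 mm apart below and 18 mm at their tops, rise to 20 mm above this point and guide a part in.
- ball (a point): Centre of the carriage handle's black ball (24 mm diameter), 82 mm above the bench, 63 mm from the middle of the slot towards station +y (the trailing end). Its thin steel stem leans 30 degrees from vertical towards station +y; take it along the stem or a little flatter, as near the stop the microscope leaves no room for an upright gripper.
- microscope: Fixed video microscope. Origin: foot of its column (25 mm diameter, 380 mm tall) on the base plate, 240 mm from the station's origin towards -y. Its head hangs 140 mm from the column towards station +y, straight over the slot when the carriage is at the stop: ring lamp of 110 mm diameter, underside 170 mm above the bench, tube and camera above it up to 370 mm.
- specimen_jar: Bystander: squat glass jar with an aluminium lid, 72 mm diameter, 60 mm tall. Origin: centre of its underside.
- spare_header: Bystander: loose white connector header, 36 x 9 x 19 mm, on the bench. Origin: centre of its underside.
- tweezers: Bystander: steel tweezers lying flat, 126 mm long. Origin: their middle, at the bench.
There are look-alikes about, which are no part of the job. What is shaped like the pacemaker but purple or turquoise is not meant. Leave any brown or turquoise look-alike of the tall_pacemaker alone.

How it is judged:
On the way, in this order (a step that is already met when the one before it is completed fails the run):
1. the shorter pacemaker stands upright and fully down in the carriage's slot, released, with the carriage still at least 3 cm short of the stop (x of pacemaker in the frame of nest between -0.003 and 0.003 m and y of pacemaker in the frame of nest between -0.004 and 0.004 m and z of pacemaker in the frame of nest between -0.003 and 0.003 m and angle between pacemaker's own z axis and vertical below 0.18 rad and angle between the y axis of pacemaker and the x axis of nest, either way round below 0.15 rad and contact force between the fingers and pacemaker below 0.1 N and value of joint carriage below 0.17 m), for 0.2 s.
2. the carriage rests against the end stop under the microscope with the pacemaker standing in its slot (x of pacemaker in the frame of nest between -0.003 and 0.003 m and y of pacemaker in the frame of nest between -0.004 and 0.004 m and z of pacemaker in the frame of nest between -0.003 and 0.003 m and angle between pacemaker's own z axis and vertical below 0.18 rad and angle between the y axis of pacemaker and the x axis of nest, either way round below 0.15 rad and value of joint carriage above 0.198 m), for 0.2 s.
At the end, for the whole second after the job is handed in: Carriage still and within 2 mm of the end stop; short pacemaker released at rest in its slot, header up, within 0.18 rad of upright, 3 mm of the floor, 3 mm across and 4 mm along of centre, faces within 0.15 rad of the slot; tall pacemaker still in its rack slot (all of step 2 and contact force between the fingers and pacemaker below 0.1 N and velocity of joint carriage between -0.005 and 0.005 m/s and linear speed of pacemaker below 0.01 m/s and z of tall_pacemaker in the frame of rack below 0.045 m); the robot touches nothing.
It fails at once if the arm or the gripper knocks the microscope (over 4 N) (contact force between any of the arm, the fingers and microscope above 4 N).
It fails at once if the carriage is slammed into the stop (faster than 0.15 m/s in the last 3 mm) (value of joint carriage above 0.197 m and velocity of joint carriage above 0.15 m/s).
It fails at once if another thing on the bench is disturbed (the tall pacemaker moved by over 12 mm, any of the rest by over 30 mm) (distance of tall_pacemaker from where it was at the start of the episode above 0.012 m or distance of any of specimen_jar, spare_header, tweezers from where it was at the start of the episode above 0.03 m).
It also fails if it takes over 58 s, if anything falls off the work surface, if the arm or the gripper's body presses on something with over 40 N, if the wrist force passes 120 N, or if a joint passes its speed limit or range.

## Working session

There is one attempt and no reset: what is moved stays moved. The work goes in short steps, Python scripts to look and compute and a tool call to move; the robot and the scene stay as the last step left them, time stands still between calls to the robot, and variables do not carry over. Pictures are saved under pics/ and viewed, at most 10 in all, crops included, and the job is handed in when it is done.

Besides the shell and the picture viewer there is one more tool, called after ">>>" as name([rows], argument=value, ...), one row to a line, values as JSON. send_rows: Moves the arm, as the interface text tells. Its arguments: {"type":"object","properties":{"increments":{"type":"array"},"newtons":{"type":"number"}},"required":["increments"]}

```bash
ls; mkdir -p pics; cat > h.py <<'E'
import numpy as np, cv2
from rig import get_state, optics, sign_off
from scipy.spatial.transform import Rotation as R
def cam(name):
    s=get_state(); d=optics.get_image(name); K=np.array(d["K"],float)
    if name=="wrist":
        q=np.array(s["ee_rot"]); T=np.eye(4); T[:3,:3]=R.from_quat(q[[1,2,3,0]]).as_matrix(); T[:3,3]=s["position"]
        M=T@np.array(d["T_tool_cam"]); Rc=M[:3,:3]; c=M[:3,3]
    else:
        Rc=cv2.Rodrigues(np.array(d["rvec"],float))[0].T; c=-Rc@np.array(d["tvec"],float).ravel()
    return np.array(d["pixels"]),K,Rc,c
def ray(K,Rc,c,uv): 
    v=Rc@np.linalg.inv(K)@[uv[0],uv[1],1]; return v/np.linalg.norm(v)
def onz(K,Rc,c,uv,z):
    v=ray(K,Rc,c,uv); return c+v*(z-c[2])/v[2]
def proj(K,Rc,c,p):
    q=K@(Rc.T@(np.array(p)-c)); return q[:2]/q[2]
def tri(a,b):
    A=0;B=0
    for (c,v) in (a,b):
        P=np.eye(3)-np.outer(v,v); A=A+P; B=B+P@c
    return np.linalg.solve(A,B)
E
python3 - <<'E'
from h import *
for n in("scene","top"):
    im,K,Rc,c=cam(n); cv2.imwrite(f"pics/{n}0.png",im); np.savez(f"pics/{n}0.npz",im=im,K=K,Rc=Rc,c=c); print(n,c.round(3),Rc[:,2].round(3),K[0,0])
s=get_state(); print(s)
E
```

```text
pics
scene [1.119 0.592 0.671] [-0.606 -0.509 -0.611] 463.34690630293596
top [0.465 0.081 1.402] [ 0.055  0.016 -0.998] 558.7460988089884
{'clock': 0.1, 'qpos': array([-1.28700463e+00,  2.76506356e-01,  1.50603335e+00,  2.47224061e-05,
        1.36074274e+00, -1.21019342e-01]), 'qd': array([ 0.00027979, -0.00085931, -0.00284684,  0.00031158, -0.00117625,
       -0.00033788]), 'effort': array([ 1.50941913e-03, -4.17700446e+01, -2.46404654e+01, -1.72218874e-04,
        5.71168202e-03,  4.18399907e-06]), 'position': array([ 0.22631269, -0.52804554,  0.23053004]), 'ee_rot': array([-8.43082660e-04,  9.79586010e-01,  2.01023716e-01, -5.66397121e-05]), 'contact_force': array([ 0.66364964,  0.02180844, -0.81065698]), 'moment': array([-0.04718775, -0.03419534,  0.02757653]), 'gripper_force': 0.0, 'width': 0.085541109186984}
```

View pics/scene0.png

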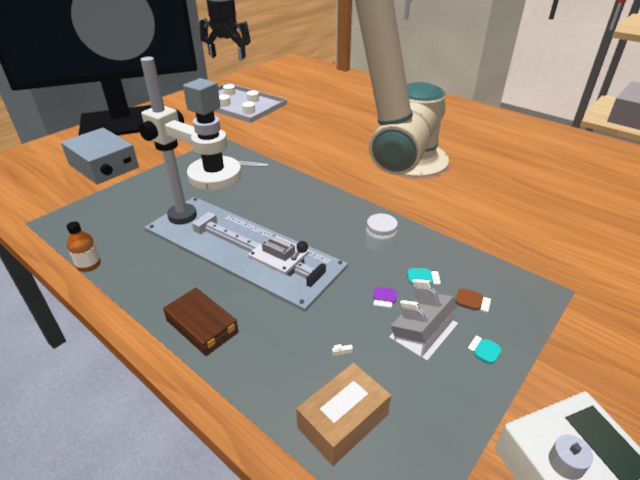

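View pics/top0.png

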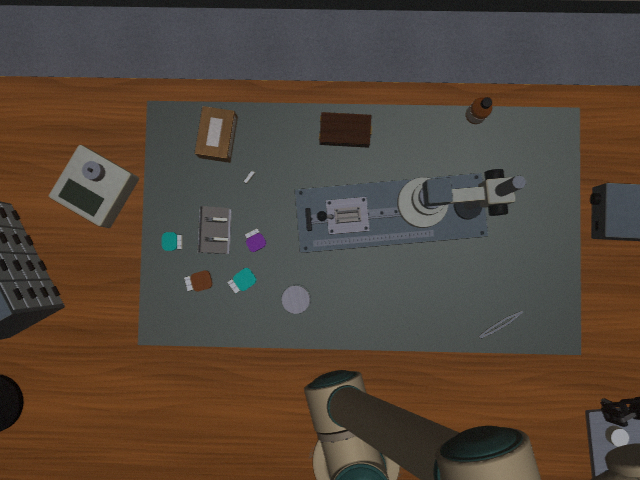

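The scene view shows the slide at centre-left, the microscope to its left, and the rack at about (425,315) holding two parts. In the top view the rack is at (215,230), the carriage at (347,216) and the ball at (321,216). I'll zoom in on the rack from both cameras.

```bash
python3 - <<'E'
from h import *
a=np.load("pics/scene0.npz");b=np.load("pics/top0.npz")
A=cv2.resize(a["im"][250:370,360:520],None,fx=5,fy=5,interpolation=cv2.INTER_CUBIC)[:, :]
B=cv2.resize(b["im"][180:270,150:270],None,fx=4,fy=4,interpolation=cv2.INTER_CUBIC)
C=cv2.resize(b["im"][180:260,290:396],None,fx=4,fy=4,interpolation=cv2.INTER_CUBIC)
A=cv2.resize(A,(400,300)); 
cv=np.zeros((600,800,3),np.uint8); 
A=cv2.resize(a["im"][250:360,360:520],(436,300),interpolation=cv2.INTER_CUBIC)
B=cv2.resize(b["im"][190:265,160:260],(364,273),interpolation=cv2.INTER_CUBIC)
C=cv2.resize(b["im"][180:255,290:390],(364,273),interpolation=cv2.INTER_CUBIC)
D=cv2.resize(a["im"][225:295,235:335],(430,300),interpolation=cv2.INTER_CUBIC)
cv[:300,:436]=A;cv[300:573,:364]=B;cv[:273,436:]=C;cv[300:,370:]=D
cv2.imwrite("pics/crop1.png",cv)
f=lambda n,uv,z: onz(n["K"],n["Rc"],n["c"],uv,z).round(3)
print("rack",f(b,(215,230),.06),"carr",f(b,(347,216),.04),"ball",f(b,(321,216),.082),f(b,(487,236),.012),f(b,(300,251),.012),f(b,(296,191),.012),f(b,(482,175),.012))
E
```

```text
rack [0.555 0.353 0.06 ] carr [0.596 0.035 0.04 ] ball [0.591 0.098 0.082] [ 0.556 -0.314  0.012] [0.509 0.149 0.012] [0.659 0.162 0.012] [ 0.708 -0.301  0.012]
```

View pics/crop1.png

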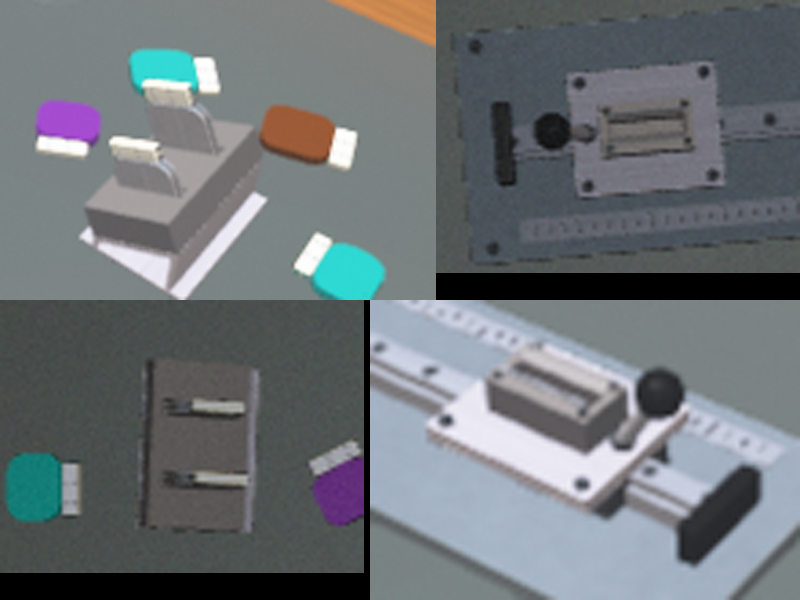

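The crop confirms it. The candidates in the scene view are:
- short grey part, one header bar (410,304)
- tall grey part (427,290)
- purple (384,296)
- turquoise (420,275) and (487,350)
- brown (470,299)

I choose the grey one nearer the scene camera. It is the upper part in the top view (216,219), at larger world x, and clearly sticks out less. Next I'll move the wrist camera there.

```bash
python3 - <<'E'
from h import *
d=optics.get_image("wrist"); print(np.array(d["T_tool_cam"]).round(4), np.array(d["K"]).round(1))
b=np.load("pics/top0.npz");a=np.load("pics/scene0.npz")
r=lambda n,uv:(n["c"],ray(n["K"],n["Rc"],n["c"],uv))
# short header centre, tall header centre in both views
for s,t in(((409,304),(219.5,219.4)),((427.5,285),(219.5,239.6))):
    p=tri(r(a,s),r(b,t)); print(p.round(4),proj(a["K"],a["Rc"],a["c"],p)-s)
E
```

```text
[[-6.000e-04 -9.581e-01 -2.865e-01  7.230e-02]
 [ 1.000e+00 -7.000e-04  1.000e-04 -1.300e-03]
 [-2.000e-04 -2.865e-01  9.581e-01 -1.427e-01]
 [ 0.000e+00  0.000e+00  0.000e+00  1.000e+00]] [[374.1   0.  317.5]
 [  0.  374.1 239.3]
 [  0.    0.    1. ]]
[0.58   0.3399 0.0709] [0.62044427 0.01069273]
[0.5288 0.3408 0.0802] [-2.01550133 -0.03016985]
```

>>> send_rows([
  {"gripper": -0.4, "linear": [0.3, 0.85, 0.09], "delta_rot": [0, 0, 1.3]},
  {"gripper": -0.4, "linear": [0.3, 0.85, 0.09], "delta_rot": [0, 0, 1.3]},
  {"gripper": -0.4, "linear": [0.3, 0.85, 0.09], "delta_rot": [0, 0, 1.3]},
  {"gripper": -0.4, "linear": [0.3, 0.85, 0.09], "delta_rot": [0, 0, 1.3]},
  {"gripper": -0.4, "linear": [0.3, 0.85, 0.09], "delta_rot": [0, 0, 1.3]},
  {"gripper": -0.4, "linear": [0.3, 0.85, 0.09], "delta_rot": [0, 0, 1.3]},
  {"gripper": -0.4, "linear": [0.3, 0.85, 0.09], "delta_rot": [0, 0, 1.3]},
  {"gripper": -0.4, "linear": [0.3, 0.85, 0.09], "delta_rot": [0, 0, 1.3]},
])

```text
clock: 0.95
position: [0.359, -0.1512, 0.2713]
ee_rot: [0.0, 0.693, 0.721, 0.0]
contact_force: [0.4, 0.0, 0.2]
width: 0.0596
gripper_force: 0.0
```

>>> send_rows([
  {"gripper": -0.4, "linear": [0.196, 0.51, 0.0], "delta_rot": [0, 0, 0]},
  {"gripper": -0.4, "linear": [0.196, 0.51, 0.0], "delta_rot": [0, 0, 0]},
  {"gripper": -0.4, "linear": [0.196, 0.51, 0.0], "delta_rot": [0, 0, 0]},
  {"gripper": -0.4, "linear": [0.196, 0.51, 0.0], "delta_rot": [0, 0, 0]},
  {"gripper": -0.4, "linear": [0.196, 0.51, 0.0], "delta_rot": [0, 0, 0]},
  {"gripper": -0.4, "linear": [0.196, 0.51, 0.0], "delta_rot": [0, 0, 0]},
  {"gripper": -0.4, "linear": [0.196, 0.51, 0.0], "delta_rot": [0, 0, 0]},
  {"gripper": -0.4, "linear": [0.196, 0.51, 0.0], "delta_rot": [0, 0, 0]},
])

```text
clock: 1.75
position: [0.5026, 0.2223, 0.2708]
ee_rot: [0.0, 0.695, 0.719, -0.0]
contact_force: [1.5, -0.8, 0.2]
width: 0.0598
gripper_force: 0.0
```

>>> send_rows([
  {"gripper": -0.4, "linear": [0.05, 0.12, -0.02], "delta_rot": [0, 0, 0]},
  {"gripper": -0.4, "linear": [0.05, 0.12, -0.02], "delta_rot": [0, 0, 0]},
  {"gripper": -0.4, "linear": [0.05, 0.12, -0.02], "delta_rot": [0, 0, 0]},
  {"gripper": -0.4, "linear": [0.05, 0.12, -0.02], "delta_rot": [0, 0, 0]},
  {"gripper": -0.4, "linear": [0.05, 0.12, -0.02], "delta_rot": [0, 0, 0]},
])

```text
clock: 2.25
position: [0.552, 0.3403, 0.2499]
ee_rot: [-0.0, 0.695, 0.719, -0.001]
contact_force: [-0.2, -0.9, -1.2]
width: 0.0598
gripper_force: 0.0
```

```bash
python3 - <<'E'
from h import *
im,K,Rc,c=cam("wrist"); cv2.imwrite("pics/w1.png",im); np.savez("pics/w1.npz",im=im,K=K,Rc=Rc,c=c); print(c,get_state()["position"])
E
```

```text
[0.5488006  0.41429141 0.39251701] [0.55196647 0.33961151 0.25053129]
```

View pics/w1.png

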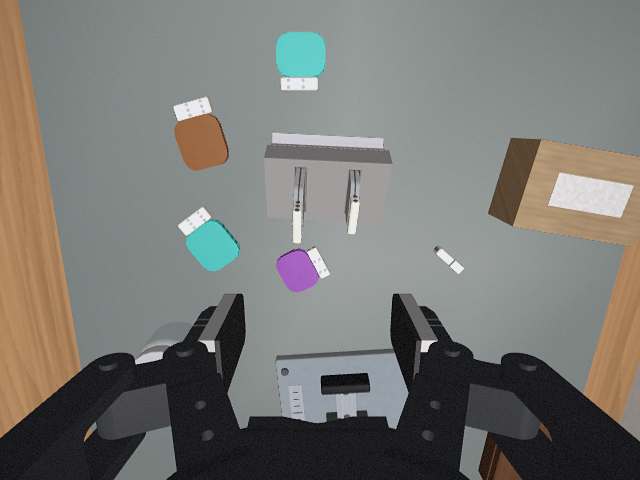

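The wrist view shows the short part's header at (353,215), the tall part's at (297,220), and the rack top face spanning about (266,155) to (390,221). I'll fit the rack's known 66×112 face from its corners and cross-check the headers.

```bash
python3 - <<'E'
from h import *
n=np.load("pics/w1.npz"); im,K,Rc,c=n["im"],n["K"],n["Rc"],n["c"]
print([im[v,u].tolist() for u,v in((325,190),(325,155),(325,140),(325,240),(280,190),(353,220),(353,185))])
ref=im[180:200,315:335].reshape(-1,3).mean(0)
m=(np.abs(im.astype(float)-ref).max(2)<16).astype(np.uint8); m[:120]=0;m[260:]=0;m[:,:240]=0;m[:,420:]=0
m=cv2.morphologyEx(m,cv2.MORPH_OPEN,np.ones((3,3)))
k,l,st,_=cv2.connectedComponentsWithStats(m); i=1+np.argmax(st[1:,4]); m=(l==i).astype(np.uint8)
h=cv2.convexHull(max(cv2.findContours(m,0,2)[0],key=cv2.contourArea)); 
for e in range(2,12):
    q=cv2.approxPolyDP(h,e,True)
    if len(q)==4: break
q=q[:,0].astype(float); print(q.tolist())
# order: backL backR frontR frontL
o=q[np.argsort(q[:,1])]; bk=o[:2][np.argsort(o[:2,0])]; fr=o[2:][np.argsort(o[2:,0])]
img=np.array([bk[0],bk[1],fr[1],fr[0]]); 
obj=np.array([[-.056,.033,0],[.056,.033,0],[.056,-.033,0],[-.056,-.033,0]])
ok,rv,tv=cv2.solvePnP(obj,img,K,None,flags=cv2.SOLVEPNP_IPPE)
M=Rc@cv2.Rodrigues(rv)[0]; C=Rc@tv.ravel()+c
print("centre",C.round(4)); print(M.round(3)); print(proj(K,Rc,c,C))
# header of short & tall: white mask
w=(im.min(2)>170).astype(np.uint8)
for (a,b) in((340,370),(285,312)):
    ww=w.copy();ww[:,:a]=0;ww[:,b:]=0;ww[:185]=0;ww[250:]=0
    p=cv2.findNonZero(ww)[:,0]; print("hdr",p.min(0),p.max(0),p.mean(0),cv2.minAreaRect(p))
E
```

```text
[[156, 154, 159], [103, 101, 103], [213, 203, 205], [156, 158, 154], [157, 157, 162], [231, 237, 235], [185, 180, 176]]
[[408.0, 120.0], [419.0, 259.0], [277.0, 256.0], [264.0, 158.0], [308.0, 120.0]]
centre [0.5434 0.398  0.1859]
[[ 0.346  0.723 -0.598]
 [-0.133  0.669  0.731]
 [ 0.929 -0.173  0.328]]
[307.47236629 157.90089688]
hdr [348 185] [359 234] [353.58702065 211.71681416] ((353.5693359375, 209.3069305419922), (9.950372695922852, 49.45335006713867), 5.710593223571777)
hdr [292 189] [311 249] [297.10526316 219.42105263] ((298.0308837890625, 219.75799560546875), (61.72663879394531, 16.822351455688477), 81.32682800292969)
```

```bash
python3 - <<'E'
from h import *
n=np.load("pics/w1.npz"); im,K,Rc,c=n["im"],n["K"],n["Rc"],n["c"]
f=cv2.bilateralFilter(im,9,25,5).astype(float)
g=f.mean(2)
m=((f[...,2]-f[...,1]>0.5)&(g>130)&(g<175)).astype(np.uint8); m[:140]=0;m[240:]=0;m[:,:250]=0;m[:,400:]=0
m=cv2.morphologyEx(m,cv2.MORPH_CLOSE,np.ones((5,5)));m=cv2.morphologyEx(m,cv2.MORPH_OPEN,np.ones((5,5)))
def edge(pts,swap):
    p=np.array(pts,float); x,y=(p[:,1],p[:,0]) if swap else (p[:,0],p[:,1])
    for _ in range(4):
        a=np.polyfit(x,y,1); r=np.abs(y-np.polyval(a,x)); k=r<max(1,np.median(r)*2); x,y=x[k],y[k]
    return a,len(x)
L=[];Rr=[];T=[];B=[]
for v in range(165,212):
    u=np.nonzero(m[v])[0]
    if len(u): L.append((u[0]-.5,v));Rr.append((u[-1]+.5,v))
for u in list(range(272,288))+list(range(310,342))+list(range(365,384)):
    v=np.nonzero(m[:,u])[0]
    if len(v): T.append((u,v[0]-.5));B.append((u,v[-1]+.5))
L,Rr,T,B=edge(L,1),edge(Rr,1),edge(T,0),edge(B,0); print(L,Rr,T,B)
def X(v,h):
    (a,b),(p,q)=v[0],h[0]; y=(p*b+q)/(1-p*a); return [a*y+b,y]
img=np.array([X(L,T),X(Rr,T),X(Rr,B),X(L,B)]); print(img.round(1).tolist())
obj=np.array([[-.056,.033,0],[.056,.033,0],[.056,-.033,0],[-.056,-.033,0]])
ok,rv,tv=cv2.solvePnP(obj,img,K,None)
M=Rc@cv2.Rodrigues(rv)[0]; C=Rc@tv.ravel()+c
print("centre",C.round(4)); print(M.round(3))
print("err",(cv2.projectPoints(obj,rv,tv,K,None)[0][:,0]-img).round(1).tolist())
for nm in("top0","scene0"):
    d=np.load(f"pics/{nm}.npz"); print(nm,[proj(d["K"],d["Rc"],d["c"],C+M@o).round(1).tolist() for o in obj])
E
```

```text
(array([5.53885291e-02, 2.55044403e+02]), 47) (array([-2.12911726e-01,  4.26940316e+02]), 45) (array([4.81920841e-02, 1.44680049e+02]), 67) (array([3.30958644e-02, 2.08215672e+02]), 51)
[[263.8, 157.4], [392.1, 163.6], [379.9, 220.8], [267.1, 217.1]]
centre [0.5578 0.3569 0.0463]
[[ 1.     0.02   0.019]
 [-0.01   0.899 -0.438]
 [-0.026  0.437  0.899]]
err [[0.1, 0.3], [0.1, -0.3], [-0.1, 0.3], [-0.1, -0.3]]
top0 [[200.1, 251.2], [202.3, 205.1], [228.8, 207.4], [226.8, 252.6]]
scene0 [[453.7, 295.8], [421.5, 333.0], [390.9, 326.6], [423.6, 291.9]]
```

>>> send_rows([
  {"gripper": 0.2, "linear": [0.029, -0.021, -0.12], "delta_rot": [0.436, 0.009, -0.04]},
  {"gripper": 0.2, "linear": [0.029, -0.021, -0.12], "delta_rot": [0.436, 0.009, -0.04]},
  {"gripper": 0.2, "linear": [0.029, -0.021, -0.12], "delta_rot": [0.436, 0.009, -0.04]},
  {"gripper": 0.2, "linear": [0.029, -0.021, -0.12], "delta_rot": [0.436, 0.009, -0.04]},
  {"gripper": 0.2, "linear": [0.029, -0.021, -0.12], "delta_rot": [0.436, 0.009, -0.04]},
  {"gripper": 0.2, "linear": [0.029, -0.021, -0.12], "delta_rot": [0.436, 0.009, -0.04]},
])

```text
clock: 2.9
position: [0.5827, 0.3197, 0.1338]
ee_rot: [-0.152, 0.692, 0.688, 0.154]
contact_force: [-0.7, 1.1, -0.0]
width: 0.0341
gripper_force: 0.0
```

```bash
python3 - <<'E'
from h import *
im,K,Rc,c=cam("wrist"); cv2.imwrite("pics/w2.png",im); np.savez("pics/w2.npz",im=im,K=K,Rc=Rc,c=c); s=get_state(); print(c,s["position"],s["ee_rot"])
n=np.array([0,-.423,.906]); m=np.array([.5818,.3567,.0457])
for k in (0,34): print(proj(K,Rc,c,m+k/1000*n))
E
```

```text
[0.58157084 0.32637464 0.29390644] [0.58260986 0.32033796 0.1339609 ] [-0.15201452  0.69172693  0.68893031  0.15420918]
[317.12343605 248.45009343]
[317.28694831 266.59228177]
```

View pics/w2.png

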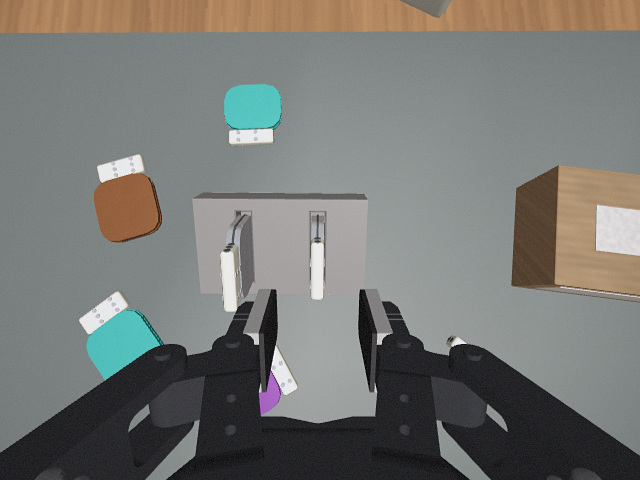

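The view shows the short header at (317,239–299), centred between the fingers, with the tall one at (230,280) clear to the left. The predicted mouth and header points agree to about 1 mm, so I'm descending along the slot axis and gripping.

>>> send_rows([
  {"gripper": 0.2, "linear": [-0.001, -0.006, 0], "delta_rot": [0, 0, 0]},
  {"gripper": 0.2, "linear": [-0.001, 0.003, -0.02], "delta_rot": [0, 0, 0]},
  {"gripper": 0.2, "linear": [-0.001, 0.013, -0.04], "delta_rot": [0, 0, 0]},
  {"gripper": 0.2, "linear": [-0.001, 0.022, -0.06], "delta_rot": [0, 0, 0]},
  {"gripper": 0.2, "linear": [-0.001, 0.027, -0.07], "delta_rot": [0, 0, 0]},
  {"gripper": 0.2, "linear": [-0.001, 0.032, -0.08], "delta_rot": [0, 0, 0]},
  {"gripper": 0.2, "linear": [-0.001, 0.032, -0.08], "delta_rot": [0, 0, 0]},
], newtons=25)

```text
clock: 3.65
position: [0.5805, 0.3521, 0.0512]
ee_rot: [-0.154, 0.692, 0.688, 0.153]
contact_force: [-0.0, -0.3, -0.2]
width: 0.0339
gripper_force: 0.0
```

>>> send_rows([
  {"gripper": 1, "linear": [0, 0, 0], "delta_rot": [0, 0, 0]},
  {"gripper": 1, "linear": [0, 0, 0], "delta_rot": [0, 0, 0]},
  {"gripper": 1, "linear": [0, 0, 0], "delta_rot": [0, 0, 0]},
  {"gripper": 1, "linear": [0, 0, 0], "delta_rot": [0, 0, 0]},
  {"gripper": 1, "linear": [0, 0, 0], "delta_rot": [0, 0, 0]},
  {"gripper": 1, "linear": [0, 0, 0], "delta_rot": [0, 0, 0]},
], newtons=25)

```text
clock: 4.25
position: [0.5817, 0.3511, 0.0518]
ee_rot: [-0.153, 0.693, 0.688, 0.154]
contact_force: [3.7, -0.0, 1.8]
width: 0.0078
gripper_force: 26.9
```

```bash
python3 - <<'E'
from h import *
im,K,Rc,c=cam("wrist"); cv2.imwrite("pics/w3.png",im); np.savez("pics/w3.npz",im=im,K=K,Rc=Rc,c=c); s=get_state(); print(c,s["position"],s["ee_rot"],s["contact_force"],s["moment"])
E
```

```text
[0.58089707 0.35776805 0.21194559] [0.58172585 0.35115489 0.05175164] [-0.15269848  0.69282533  0.68782362  0.15354119] [3.83694461 0.11105475 2.3894987 ] [-0.02855627 -0.5885639  -0.34760064]
```

View pics/w3.png

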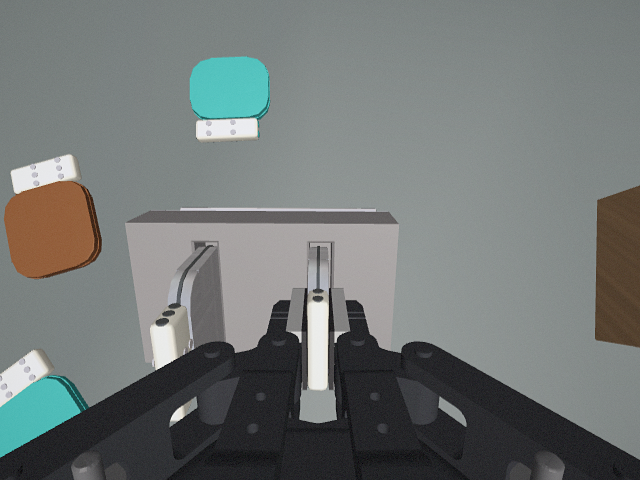

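Gripped at 7.8 mm. The header runs from about v=300 (port face at 298) to 390 at u=318, centred in the fingers. Next I'll work out the part's offset along tool x and pull it out along the slot.

```bash
python3 - <<'E'
from h import *
d=optics.get_image("wrist"); T=np.array(d["T_tool_cam"]);K=np.array(d["K"])
for v,zt in((304,-.026),(390,-.026),(304,-.028),(390,-.028)):
    r=T[:3,:3]@np.linalg.inv(K)@[318,v,1]; o=T[:3,3]; print(v,zt,(o+r*(zt-o[2])/r[2]).round(4))
im=d["pixels"]; print(im[285:400:3,318].tolist())
b=np.load("pics/top0.npz"); f=lambda uv,z: onz(b["K"],b["Rc"],b["c"],uv,z)
# station corner screws/plate corners at z=.012
P=[f(u,.012) for u in((487,236),(300,251),(296,191),(482,175))]
print(np.linalg.norm(P[0]-P[1]),np.linalg.norm(P[1]-P[2]))
E
```

```text
304 -0.026 [ 0.0159 -0.0008 -0.026 ]
390 -0.026 [-0.019  -0.0008 -0.026 ]
304 -0.028 [ 0.0169 -0.0008 -0.028 ]
390 -0.028 [-0.0174 -0.0008 -0.028 ]
[[98, 94, 88], [83, 77, 73], [59, 59, 59], [163, 174, 176], [59, 58, 60], [71, 66, 64], [233, 239, 239], [234, 238, 236], [235, 236, 236], [235, 237, 236], [234, 236, 235], [234, 237, 235], [235, 236, 235], [233, 235, 234], [235, 237, 236], [236, 237, 237], [235, 237, 236], [235, 237, 235], [234, 236, 234], [235, 236, 236], [234, 235, 235], [234, 236, 235], [234, 236, 235], [234, 236, 235], [233, 236, 234], [234, 236, 235], [234, 235, 235], [233, 234, 234], [234, 235, 234], [234, 236, 235], [234, 236, 234], [233, 236, 235], [234, 236, 236], [232, 234, 234], [232, 236, 234], [167, 172, 172], [157, 158, 152], [156, 159, 152], [155, 156, 150]]
0.46575229378381927 0.15071319569063474
```

>>> send_rows([
  {"gripper": 1, "linear": [0, -0.004, 0.009], "delta_rot": [0, 0, 0]},
  {"gripper": 1, "linear": [0, -0.008, 0.018], "delta_rot": [0, 0, 0]},
  {"gripper": 1, "linear": [0, -0.014, 0.03], "delta_rot": [0, 0, 0]},
  {"gripper": 1, "linear": [0, -0.023, 0.05], "delta_rot": [0, 0, 0]},
  {"gripper": 1, "linear": [0, -0.04, 0.085], "delta_rot": [0, 0, 0]},
  {"gripper": 1, "linear": [0, -0.055, 0.12], "delta_rot": [0, 0, 0]},
  {"gripper": 1, "linear": [0, -0.055, 0.12], "delta_rot": [0, 0, 0]},
])

```text
clock: 5.05
position: [0.5821, 0.295, 0.1764]
ee_rot: [-0.151, 0.692, 0.688, 0.155]
contact_force: [1.0, 0.9, -0.1]
width: 0.0077
gripper_force: 26.5
```

>>> send_rows([
  {"gripper": 1, "linear": [-0.056, -0.26, 0.045], "delta_rot": [-0.436, -0.024, 0.108]},
  {"gripper": 1, "linear": [-0.056, -0.26, 0.045], "delta_rot": [-0.436, -0.024, 0.108]},
  {"gripper": 1, "linear": [-0.056, -0.26, 0.045], "delta_rot": [-0.436, -0.024, 0.108]},
  {"gripper": 1, "linear": [-0.056, -0.26, 0.045], "delta_rot": [-0.436, -0.024, 0.108]},
  {"gripper": 1, "linear": [-0.056, -0.26, 0.045], "delta_rot": [-0.436, -0.024, 0.108]},
  {"gripper": 1, "linear": [-0.056, -0.26, 0.045], "delta_rot": [-0.436, -0.024, 0.108]},
  {"gripper": 1, "linear": [-0.056, -0.26, 0.045], "delta_rot": [-0.436, -0.024, 0.108]},
  {"gripper": 1, "linear": [-0.056, -0.26, 0.045], "delta_rot": [-0.436, -0.024, 0.108]},
])

```text
clock: 5.85
position: [0.5233, 0.0364, 0.2154]
ee_rot: [-0.001, 0.67, 0.742, -0.001]
contact_force: [-0.2, 0.4, -0.5]
width: 0.0073
gripper_force: 26.4
```

```bash
python3 - <<'E'
from h import *
im,K,Rc,c=cam("wrist"); cv2.imwrite("pics/w4.png",im); np.savez("pics/w4.npz",im=im,K=K,Rc=Rc,c=c); s=get_state(); print(c,s["position"],s["ee_rot"],s["width"])
print(proj(K,Rc,c,[.596,.035,.06]))
E
```

```text
[0.51529225 0.1097125  0.35822608] [0.523574   0.03694243 0.21535271] [-9.86897242e-04  6.69697020e-01  7.42633607e-01 -5.03166897e-04] 0.0070845412767868024
[406.47878186 232.02963815]
```

View pics/w4.png

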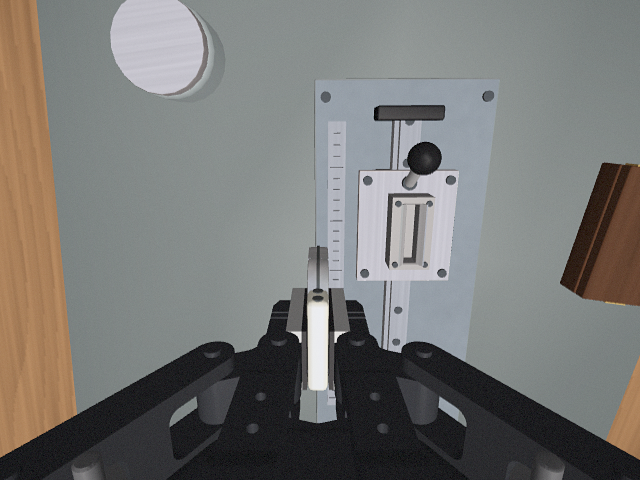

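The view shows the carriage plate at (357–460,170–280), the slot block with screws at (396,204), (430,204), (425,265) and (394,265), and the ball at (425,158). The part sits straight in the fingers.

```bash
python3 - <<'E'
from h import *
n=np.load("pics/w4.npz"); im,K,Rc,c=n["im"],n["K"],n["Rc"],n["c"]
g=im.astype(float).mean(2)
def dark(u,v,r=5):
    p=g[v-r:v+r+1,u-r:u+r+1]; w=np.clip(np.median(p)-25-p,0,None); yy,xx=np.mgrid[v-r:v+r+1,u-r:u+r+1]
    return np.array([(w*xx).sum()/w.sum(),(w*yy).sum()/w.sum()])
def rep(P,z,nm):
    q=[onz(K,Rc,c,dark(*p),z)[:2] for p in P]; q=np.array(q)
    e=[q[1]-q[0],q[2]-q[3],q[0]-q[3],q[1]-q[2]]
    print(nm,q.mean(0).round(4),[np.linalg.norm(x).round(4) for x in e],"yaw x",[np.arctan2(x[1],x[0]).round(3) for x in e[:2]],"yaw y",[np.arctan2(-x[0],x[1]).round(3) for x in e[2:]])
rep([(367,181),(450,181),(441,273),(364,273)],.04,"plate")
for z in(.061,.065,): rep([(396,204),(430,204),(425,265),(394,265)],z,"block%.3f"%z)
# ball
m=((g<60)).astype(np.uint8);m[:140]=0;m[178:]=0;m[:,:405]=0;m[:,445:]=0
(x,y),r=cv2.minEnclosingCircle(max(cv2.findContours(m,0,2)[0],key=cv2.contourArea)); print("ball px",x,y,r,onz(K,Rc,c,(x,y),.082).round(4),374*.012/r)
cv2.imwrite("pics/c4.png",cv2.resize(im[140:300,340:480],None,fx=3.7,fy=3.7,interpolation=cv2.INTER_CUBIC))
E
```

```text
plate [0.5983 0.0348] [np.float64(0.0696), np.float64(0.0696), np.float64(0.0844), np.float64(0.0837)] yaw x [np.float64(0.093), np.float64(0.104)] yaw y [np.float64(0.135), np.float64(0.135)]
block0.061 [0.5994 0.0336] [np.float64(0.0273), np.float64(0.0257), np.float64(0.052), np.float64(0.0521)] yaw x [np.float64(0.103), np.float64(0.097)] yaw y [np.float64(0.145), np.float64(0.114)]
block0.065 [0.5983 0.0347] [np.float64(0.027), np.float64(0.0254), np.float64(0.0513), np.float64(0.0514)] yaw x [np.float64(0.103), np.float64(0.097)] yaw y [np.float64(0.145), np.float64(0.114)]
ball px 423.8105773925781 158.2781524658203 17.364213943481445 [0.5932 0.0965 0.082 ] 0.2584626067501779
```

View pics/c4.png

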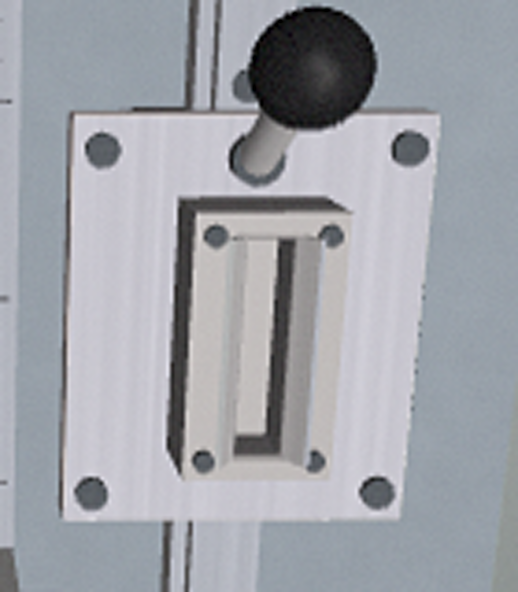

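Nest is at about (0.5985, 0.035) with yaw about 0.10, and the ball at (0.593, 0.0965), 62 mm away as specified. I'll hover just above the lips and check the relative offset.

>>> send_rows([
  {"gripper": 1, "linear": [0.04, 0, 0], "delta_rot": [0, 0, 0.003]},
  {"gripper": 1, "linear": [0.075, -0.001, 0], "delta_rot": [0, 0, 0.003]},
  {"gripper": 1, "linear": [0.075, -0.001, -0.04], "delta_rot": [0, 0, 0.003]},
  {"gripper": 1, "linear": [0.075, -0.001, -0.08], "delta_rot": [0, 0, 0.003]},
  {"gripper": 1, "linear": [0.075, -0.001, -0.1], "delta_rot": [0, 0, 0.003]},
  {"gripper": 1, "linear": [0.075, -0.001, -0.115], "delta_rot": [0, 0, 0.003]},
  {"gripper": 1, "linear": [0.075, -0.001, -0.115], "delta_rot": [0, 0, 0.003]},
  {"gripper": 1, "linear": [0.075, -0.001, -0.115], "delta_rot": [0, 0, 0.003]},
])

```text
clock: 6.7
position: [0.5994, 0.0363, 0.1007]
ee_rot: [-0.0, 0.668, 0.744, -0.0]
contact_force: [0.2, -0.5, 0.4]
width: 0.0072
gripper_force: 26.5
```

```bash
python3 - <<'E'
from h import *
im,K,Rc,c=cam("wrist"); np.savez("pics/w5.npz",im=im,K=K,Rc=Rc,c=c); s=get_state(); print(c,s["position"],s["ee_rot"],s["width"])
A=cv2.resize(im[190:400,255:385],(400,600)[::1],interpolation=cv2.INTER_CUBIC)
S,Ks,Rs,cs=cam("scene"); np.savez("pics/s5.npz",im=S,K=Ks,Rc=Rs,c=cs)
p=proj(Ks,Rs,cs,[.5985,.035,.07]).astype(int); print(p)
B=cv2.resize(S[p[1]-60:p[1]+60,p[0]-40:p[0]+40],(400,600),interpolation=cv2.INTER_CUBIC)
cv2.imwrite("pics/c5.png",np.hstack([A,B]))
E
```

```text
[0.59080135 0.10968385 0.24343536] [0.59996873 0.03603582 0.10153451] [3.47415459e-04 6.68194544e-01 7.43986495e-01 1.60806952e-04] 0.007349499926553331
[278 240]
```

View pics/c5.png

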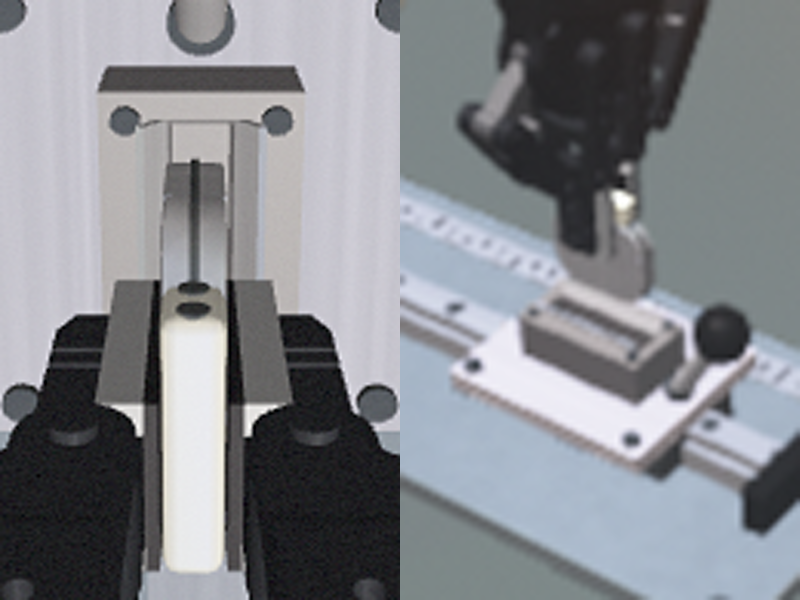

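```bash
python3 - <<'E'
from h import *
n=np.load("pics/w5.npz"); im,K,Rc,c=n["im"],n["K"],n["Rc"],n["c"]
ys=np.array([-np.sin(.105),np.cos(.105)]); T=np.array([.59997,.03604])
Y=lambda crop,z:(onz(K,Rc,c,(255+crop[0]/3.077,190+crop[1]/2.857),z)[:2]-T)@ys
print("slot end-25",Y((200,122),.061)-.025,"block back-31",Y((200,92),.061)-.031,"plate screws", )
b=.0775; 
for r in(.006,.008,.010):
    v=ray(K,Rc,c,(255+194/3.077,190+164/2.857)); d=np.array([v[:2]@ys,v[2]]); d/=np.linalg.norm(d); N=np.array([-d[1],d[0]]); 
    if N[0]<0:N=-N
    o=np.array([(c[:2]-T)@ys,c[2]]); k=o@N
    # (yc+.023-r)*N0+(b+r)*N1+r=k
    print(r,"part yc rel TCP",(k-r-(b+r)*N[1])/N[0]-.023+r)
g=im.astype(float).mean(2); print(g[215:260,318].round(0).tolist())
E
```

```text
slot end-25 -0.0017948758447144213 block back-31 -0.002321793967374572 plate screws
0.006 part yc rel TCP -0.0006653011046816263
0.008 part yc rel TCP -0.0001218975739151612
0.01 part yc rel TCP 0.00042150595685131083
[72.0, 75.0, 76.0, 74.0, 70.0, 75.0, 82.0, 154.0, 191.0, 190.0, 188.0, 187.0, 186.0, 187.0, 188.0, 188.0, 183.0, 141.0, 170.0, 190.0, 188.0, 187.0, 185.0, 187.0, 187.0, 186.0, 187.0, 187.0, 187.0, 186.0, 145.0, 36.0, 48.0, 44.0, 44.0, 47.0, 44.0, 46.0, 44.0, 43.0, 41.0, 46.0, 47.0, 48.0, 49.0]
```

Relative to the part, the slot is +1 mm in x and −1.5 mm along y, so I'm correcting and inserting.

>>> send_rows([
  {"gripper": 1, "linear": [0.001, -0.0015, 0], "delta_rot": [0, 0, 0]},
  {"gripper": 1, "linear": [0.001, -0.0015, 0], "delta_rot": [0, 0, 0]},
  {"gripper": 1, "linear": [0.001, -0.0015, -0.008], "delta_rot": [0, 0, 0]},
  {"gripper": 1, "linear": [0.001, -0.0015, -0.014], "delta_rot": [0, 0, 0]},
  {"gripper": 1, "linear": [0.001, -0.0015, -0.018], "delta_rot": [0, 0, 0]},
  {"gripper": 1, "linear": [0.001, -0.0015, -0.022], "delta_rot": [0, 0, 0]},
  {"gripper": 1, "linear": [0.001, -0.0015, -0.022], "delta_rot": [0, 0, 0]},
])

```text
clock: 7.5
position: [0.5998, 0.0336, 0.0781]
ee_rot: [-0.001, 0.669, 0.744, -0.001]
contact_force: [-0.7, 1.1, -0.5]
width: 0.007
gripper_force: 26.5
```

>>> send_rows([
  {"gripper": 1, "linear": [0, 0, -0.003], "delta_rot": [0, 0, 0]},
  {"gripper": 1, "linear": [0, 0, -0.006], "delta_rot": [0, 0, 0]},
  {"gripper": 1, "linear": [0, 0, -0.006], "delta_rot": [0, 0, 0]},
])

```text
clock: 7.8
position: [0.6001, 0.0337, 0.0727]
ee_rot: [-0.0, 0.669, 0.744, -0.0]
contact_force: [-0.1, 0.5, 0.0]
width: 0.0076
gripper_force: 26.5
```

No resistance so far, so the part is inside the lips. I'll continue to the floor.

>>> send_rows([
  {"gripper": 1, "linear": [0, 0, -0.002], "delta_rot": [0, 0, 0]},
  {"gripper": 1, "linear": [0, 0, -0.002], "delta_rot": [0, 0, 0]},
])

```text
clock: 8.0
position: [0.6003, 0.0337, 0.0709]
ee_rot: [0.0, 0.669, 0.744, -0.0]
contact_force: [-0.2, 0.1, -0.8]
width: 0.0071
gripper_force: 26.5
```

>>> send_rows([
  {"gripper": 1, "linear": [0, 0, -0.001], "delta_rot": [0, 0, 0]},
  {"gripper": 1, "linear": [0, 0, -0.001], "delta_rot": [0, 0, 0]},
])

```text
clock: 8.2
position: [0.6004, 0.0336, 0.07]
ee_rot: [0.0, 0.669, 0.744, -0.0]
contact_force: [0.0, -0.1, 0.1]
width: 0.0072
gripper_force: 26.5
```

```bash
python3 - <<'E'
from h import *
im,K,Rc,c=cam("wrist"); s=get_state(); print(s["position"],s["contact_force"],s["moment"])
A=cv2.resize(im[190:400,255:385],(400,600),interpolation=cv2.INTER_CUBIC)
S,Ks,Rs,cs=cam("scene"); 
B=cv2.resize(S[180:300,238:318],(400,600),interpolation=cv2.INTER_CUBIC)
cv2.imwrite("pics/c6.png",np.hstack([A,B]))
E
```

```text
[0.60043944 0.03364628 0.07007785] [-0.33103189 -0.61278077  0.35425078] [-0.0316464   0.04667789  0.01818661]
```

View pics/c6.png

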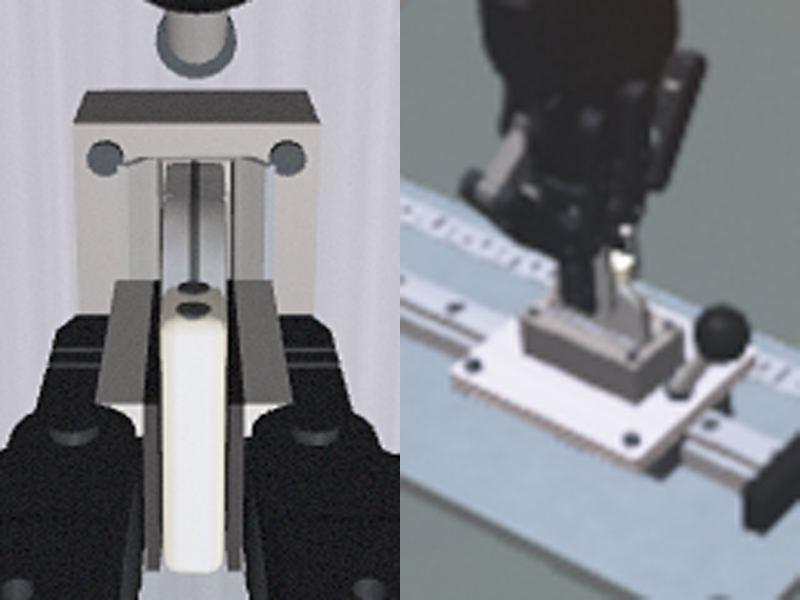

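The part is centred inside the slot (u≈195 in the crop, lips evenly either side) with no contact force yet. I'll keep lowering by feel.

>>> send_rows([
  {"gripper": 1, "linear": [0, 0, -0.001], "delta_rot": [0, 0, 0]},
  {"gripper": 1, "linear": [0, 0, -0.001], "delta_rot": [0, 0, 0]},
])

```text
clock: 8.5
position: [0.6003, 0.0337, 0.069]
ee_rot: [0.0, 0.669, 0.744, -0.0]
contact_force: [-0.0, -0.1, 0.0]
width: 0.0071
gripper_force: 26.5
```

>>> send_rows([
  {"gripper": 1, "linear": [0, 0, -0.001], "delta_rot": [0, 0, 0]},
  {"gripper": 1, "linear": [0, 0, -0.001], "delta_rot": [0, 0, 0]},
])

```text
clock: 8.7
position: [0.6003, 0.0337, 0.0679]
ee_rot: [0.0, 0.669, 0.744, -0.0]
contact_force: [0.1, -0.5, 0.0]
width: 0.0075
gripper_force: 26.5
```

>>> send_rows([
  {"gripper": 1, "linear": [0, 0, -0.001], "delta_rot": [0, 0, 0]},
  {"gripper": 1, "linear": [0, 0, -0.001], "delta_rot": [0, 0, 0]},
])

```text
clock: 8.9
position: [0.6005, 0.0336, 0.0674]
ee_rot: [0.0, 0.669, 0.744, -0.0]
contact_force: [-0.8, 0.1, 1.6]
width: 0.0072
gripper_force: 26.6
```

Contact with the floor (1.6 N). Releasing and rising.

>>> send_rows([
  {"gripper": 0.6, "linear": [0, 0, 0], "delta_rot": [0, 0, 0]},
  {"gripper": 0.4, "linear": [0, 0, 0], "delta_rot": [0, 0, 0]},
  {"gripper": 0.4, "linear": [0, 0, 0], "delta_rot": [0, 0, 0]},
  {"gripper": 0.4, "linear": [0, 0, 0.01], "delta_rot": [0, 0, 0]},
  {"gripper": 0.4, "linear": [0, 0, 0.04], "delta_rot": [0, 0, 0]},
  {"gripper": 0.4, "linear": [0, 0, 0.08], "delta_rot": [0, 0, 0]},
  {"gripper": 0.4, "linear": [0, 0, 0.12], "delta_rot": [0, 0, 0]},
  {"gripper": 0.4, "linear": [0, 0, 0.12], "delta_rot": [0, 0, 0]},
])

```text
clock: 9.7
position: [0.6044, 0.0335, 0.1943]
ee_rot: [0.005, 0.669, 0.744, 0.004]
contact_force: [0.9, 1.3, -0.2]
width: 0.0257
gripper_force: 0.0
```

```bash
python3 - <<'E'
from h import *
im,K,Rc,c=cam("wrist"); s=get_state(); print(s["position"],s["width"],s["qpos"].round(2))
A=cv2.resize(im[100:340,240:400],(400,600),interpolation=cv2.INTER_CUBIC)
S,Ks,Rs,cs=cam("scene"); 
B=cv2.resize(S[180:300,238:318],(400,600),interpolation=cv2.INTER_CUBIC)
cv2.imwrite("pics/c7.png",np.hstack([A,B])); np.savez("pics/w7.npz",im=im,K=K,Rc=Rc,c=c)
E
```

```text
[0.6026501  0.03353662 0.1912813 ] 0.025523192852475077 [-0.06  0.34  1.51 -0.    1.28 -0.17]
```

View pics/c7.png

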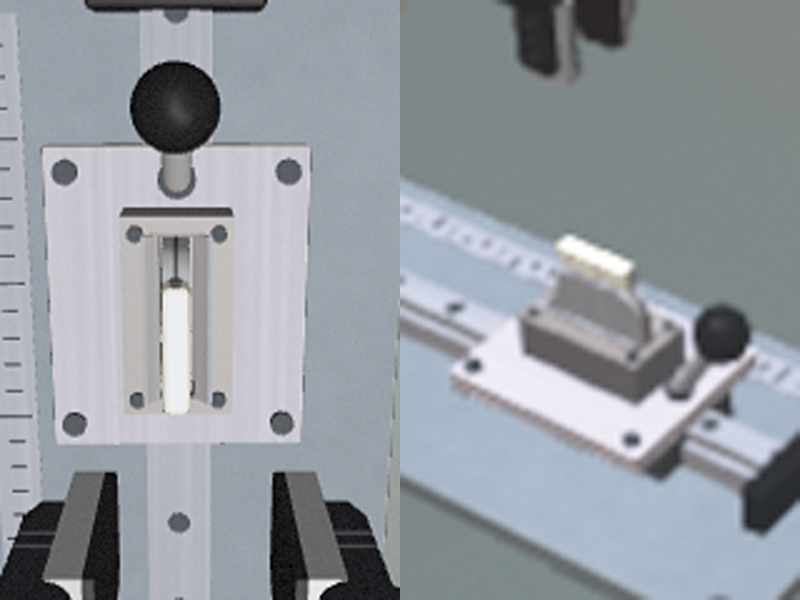

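The part is standing fully down in the slot and is released, with the header at crop (175,290–410) between even lips, upright in both views. Next I'll check how tall the loading-end block is, then bring the closed fingers down behind the ball.

```bash
python3 - <<'E'
from h import *
n=np.load("pics/w4.npz");a=np.load("pics/scene0.npz");w=np.load("pics/w7.npz")
r=lambda n,uv:(n["c"],ray(n["K"],n["Rc"],n["c"],uv))
print("bumper",tri(r(n,(445,106)),r(a,(307,274))),tri(r(n,(445,120)),r(a,(307,274))),tri(r(n,(375,106)),r(a,(324.5,264))))
print("ball",onz(w["K"],w["Rc"],w["c"],(310,143),.082), "part top", onz(w["K"],w["Rc"],w["c"],(310,235),.096))
b=np.load("pics/top0.npz"); print("lamp",[onz(b["K"],b["Rc"],b["c"],p,.175).round(3) for p in((424,203),(399,203))])
E
```

```text
bumper [0.61553155 0.13306314 0.04466976] [0.61554694 0.126631   0.0417373 ] [0.56078614 0.12993778 0.03303062]
ball [0.59328454 0.09646238 0.082     ] part top [0.59926921 0.03761165 0.096     ]
lamp [array([ 0.615, -0.13 ,  0.175]), array([ 0.614, -0.075,  0.175])]
```

>>> send_rows([
  {"gripper": 1, "linear": [-0.011, 0.098, -0.02], "delta_rot": [-0.607, -0.064, 0]},
  {"gripper": 1, "linear": [-0.011, 0.098, -0.02], "delta_rot": [-0.607, -0.064, 0]},
  {"gripper": 1, "linear": [-0.011, 0.098, -0.02], "delta_rot": [-0.607, -0.064, 0]},
  {"gripper": 1, "linear": [-0.011, 0.098, -0.02], "delta_rot": [-0.607, -0.064, 0]},
  {"gripper": 1, "linear": [-0.011, 0.098, -0.02], "delta_rot": [-0.607, -0.064, 0]},
  {"gripper": 1, "linear": [-0.011, 0.098, -0.02], "delta_rot": [-0.607, -0.064, 0]},
  {"gripper": 1, "linear": [-0.011, 0.098, -0.02], "delta_rot": [-0.607, -0.064, 0]},
])

```text
clock: 10.5
position: [0.5894, 0.1305, 0.1672]
ee_rot: [0.223, 0.638, 0.709, -0.201]
contact_force: [-0.2, 0.0, 0.7]
width: 0.0
gripper_force: 0.0
```

```bash
python3 - <<'E'
from h import *
s=get_state(); print(s["position"],s["qpos"].round(2)); q=s["ee_rot"]; M=R.from_quat(q[[1,2,3,0]]).as_matrix(); print(M.round(3))
E
```

```text
[0.5894449  0.13046131 0.16716912] [ 0.43  0.49  1.5  -0.58  1.41  0.5 ]
[[-0.086  0.995  0.059]
 [ 0.815  0.104 -0.569]
 [-0.573 -0.001 -0.82 ]]
```

>>> send_rows([
  {"gripper": 1, "linear": [0, 0, -0.05], "delta_rot": [0, 0, 0]},
  {"gripper": 1, "linear": [0, 0, -0.085], "delta_rot": [0, 0, 0]},
  {"gripper": 1, "linear": [0, 0, -0.099], "delta_rot": [0, 0, 0]},
  {"gripper": 1, "linear": [0, 0, -0.099], "delta_rot": [0, 0, 0]},
  {"gripper": 1, "linear": [0.001, -0.01, -0.099], "delta_rot": [0, 0, 0]},
  {"gripper": 1, "linear": [0.001, -0.015, -0.099], "delta_rot": [0, 0, 0]},
  {"gripper": 1, "linear": [0.002, -0.02, -0.099], "delta_rot": [0, 0, 0]},
  {"gripper": 1, "linear": [0.002, -0.02, -0.099], "delta_rot": [0, 0, 0]},
])

```text
clock: 11.3
position: [0.592, 0.111, 0.0694]
ee_rot: [0.224, 0.638, 0.709, -0.2]
contact_force: [-0.6, -0.3, -0.7]
width: 0.0002
gripper_force: 0.0
```

>>> send_rows([
  {"gripper": 1, "linear": [0.0005, -0.005, 0], "delta_rot": [0, 0, 0]},
  {"gripper": 1, "linear": [0.001, -0.01, 0], "delta_rot": [0, 0, 0]},
  {"gripper": 1, "linear": [0.0016, -0.015, 0], "delta_rot": [0, 0, 0]},
])

```text
clock: 11.6
position: [0.5934, 0.0968, 0.0681]
ee_rot: [0.223, 0.638, 0.709, -0.201]
contact_force: [0.4, 1.6, -1.4]
width: -0.0
gripper_force: 0.9
```

>>> send_rows([
  {"gripper": 1, "linear": [0.0006, -0.006, 0], "delta_rot": [0, 0, 0]},
  {"gripper": 1, "linear": [0.0013, -0.012, 0], "delta_rot": [0, 0, 0]},
  {"gripper": 1, "linear": [0.0019, -0.018, 0], "delta_rot": [0, 0, 0]},
  {"gripper": 1, "linear": [0.0025, -0.024, 0], "delta_rot": [0, 0, 0]},
  {"gripper": 1, "linear": [0.0031, -0.03, 0], "delta_rot": [0, 0, 0]},
  {"gripper": 1, "linear": [0.0038, -0.036, 0], "delta_rot": [0, 0, 0]},
  {"gripper": 1, "linear": [0.0044, -0.042, 0], "delta_rot": [0, 0, 0]},
  {"gripper": 1, "linear": [0.005, -0.048, 0], "delta_rot": [0, 0, 0]},
])

```text
clock: 12.4
position: [0.5981, 0.0482, 0.068]
ee_rot: [0.223, 0.638, 0.709, -0.201]
contact_force: [1.8, 2.9, 0.4]
width: -0.0001
gripper_force: 1.1
```

```bash
cat > look.py <<'E'
from h import *
import sys
im,K,Rc,c=cam("scene"); cv2.imwrite("pics/%s.png"%sys.argv[1],im); s=get_state(); T=s["position"]
# part header: bright white, on the plane of part top z .090
hsv=cv2.cvtColor(im,cv2.COLOR_BGR2HSV); ys=np.array([-.105,.9945]); xs=np.array([.9945,.105])
m=((im.min(2)>190)&(im.min(2)+8<im.max(2)+1)).astype(np.uint8)
m=(im.min(2)>165).astype(np.uint8)
n0=np.array([.600,.0335])
k,l,st,ce=cv2.connectedComponentsWithStats(m)
for i in range(1,k):
    if st[i,4]<15: continue
    p=onz(K,Rc,c,ce[i],.090)[:2]-n0
    if abs(p@xs)<.03 and -.25<p@ys<.05: print("blob",ce[i].round(1),st[i].tolist(),"x",(p@xs).round(4),"travel",(-p@ys).round(4))
print(T.round(4),s["contact_force"].round(2),s["qpos"].round(2))
E
python3 look.py s8; python3 - <<'E'
import sys
sys.path.insert(0,'.')
E
```

```text
blob [240.9 220.9] [224, 213, 36, 18, 229] x 0.0104 travel 0.0904
blob [264.4 230.8] [256, 226, 15, 11, 45] x 0.0095 travel 0.0264
[0.5977 0.047  0.0682] [ 0.7   0.37 -0.37] [ 0.31  0.55  1.68 -0.66  1.15  0.56]
```

```bash
python3 - <<'E'
from h import *
a=np.load("pics/scene0.npz");K,Rc,c=a["K"],a["Rc"],a["c"]
ys=np.array([-.105,.9945]);n0=np.array([.6,.0335])
for p in((277.4,231.8),(264.4,230.8),(240.9,220.9)):
    q=onz(K,Rc,c,p,.09)[:2]-n0; print(p,-q@ys,q@[.9945,.105])
for t in(0,.03,.048,.06): print(t,proj(K,Rc,c,np.r_[n0-t*ys,.092]))
im=cv2.imread("pics/s8.png"); print(im[213:231:3,224:262:4].min(2))
E
```

```text
(277.4, 231.8) 0.0022032349916217804 -0.0029555485077841113
(264.4, 230.8) 0.02661725081905889 0.009437755323355269
(240.9, 220.9) 0.0904262841652599 0.010556144078567652
0 [277.2864935  232.11453341]
0.03 [265.98115875 227.21360951]
0.048 [259.34608835 224.33727053]
0.06 [254.98275343 222.44574119]
[[162 163 149 124 123 124 123 122 124 123]
 [163 202 176 163 139 124 128 124 124 124]
 [164 165 168 190 172 167 250 240 123 124]
 [163 164 166 204 192 199 164 188 253 135]
 [165 165 166 164 169 184 123 158 163 131]
 [199 167 164 163 165 177 121 123 134 170]]
```

```bash
sed -i 's/>165).astype/>218).astype/' look.py; python3 - <<'E'
import re
s=open('look.py').read(); s=s.replace('<15: continue','<6: continue'); open('look.py','w').write(s)
E
python3 look.py s8b
```

```text
blob [251.8 220. ] [246, 217, 13, 7, 39] x -0.0048 travel 0.0733
[0.5974 0.0472 0.0682] [ 0.28 -0.77  0.21] [ 0.31  0.55  1.68 -0.66  1.15  0.56]
```

>>> send_rows([
  {"gripper": 1, "linear": [0.0006, -0.006, 0], "delta_rot": [0, 0, 0]},
  {"gripper": 1, "linear": [0.0013, -0.012, 0], "delta_rot": [0, 0, 0]},
  {"gripper": 1, "linear": [0.0019, -0.018, 0], "delta_rot": [0, 0, 0]},
  {"gripper": 1, "linear": [0.0025, -0.024, 0], "delta_rot": [0, 0, 0]},
  {"gripper": 1, "linear": [0.0031, -0.03, 0], "delta_rot": [0, 0, 0]},
  {"gripper": 1, "linear": [0.0038, -0.036, 0], "delta_rot": [0, 0, 0]},
  {"gripper": 1, "linear": [0.0044, -0.042, 0], "delta_rot": [0, 0, 0]},
  {"gripper": 1, "linear": [0.005, -0.048, 0], "delta_rot": [0, 0, 0]},
])

```text
clock: 13.3
position: [0.6028, 0.0, 0.068]
ee_rot: [0.223, 0.638, 0.709, -0.201]
contact_force: [-1.3, 2.5, -0.0]
width: -0.0001
gripper_force: 1.1
```

>>> send_rows([
  {"gripper": 1, "linear": [0.0004, -0.004, 0], "delta_rot": [0, 0, 0]},
  {"gripper": 1, "linear": [0.0008, -0.008, 0], "delta_rot": [0, 0, 0]},
  {"gripper": 1, "linear": [0.0013, -0.012, 0], "delta_rot": [0, 0, 0]},
  {"gripper": 1, "linear": [0.0017, -0.016, 0], "delta_rot": [0, 0, 0]},
  {"gripper": 1, "linear": [0.0021, -0.02, 0], "delta_rot": [0, 0, 0]},
])

```text
clock: 13.8
position: [0.605, -0.0196, 0.068]
ee_rot: [0.223, 0.638, 0.709, -0.201]
contact_force: [-1.9, 2.5, -0.5]
width: -0.0003
gripper_force: 1.1
```

```bash
python3 look.py s9
```

```text
blob [228.4 209.9] [223, 207, 12, 7, 37] x -0.0048 travel 0.141
[ 0.6051 -0.0203  0.0682] [-1.43  1.01 -0.88] [ 0.2   0.53  1.72 -0.71  1.08  0.5 ]
```

>>> send_rows([
  {"gripper": 1, "linear": [0.0003, -0.003, 0], "delta_rot": [0, 0, 0]},
  {"gripper": 1, "linear": [0.0006, -0.006, 0], "delta_rot": [0, 0, 0]},
  {"gripper": 1, "linear": [0.0009, -0.009, 0], "delta_rot": [0, 0, 0]},
  {"gripper": 1, "linear": [0.0013, -0.012, 0], "delta_rot": [0, 0, 0]},
  {"gripper": 1, "linear": [0.0016, -0.015, 0], "delta_rot": [0, 0, 0]},
])

```text
clock: 14.35
position: [0.6068, -0.0345, 0.0681]
ee_rot: [0.223, 0.638, 0.709, -0.201]
contact_force: [-1.6, 1.9, -1.4]
width: 0.0001
gripper_force: 1.1
```

>>> send_rows([
  {"gripper": 1, "linear": [0.0003, -0.003, 0], "delta_rot": [0, 0, 0]},
  {"gripper": 1, "linear": [0.0006, -0.006, 0], "delta_rot": [0, 0, 0]},
])

```text
clock: 14.55
position: [0.6075, -0.0406, 0.0681]
ee_rot: [0.223, 0.638, 0.709, -0.201]
contact_force: [-1.4, 1.9, -0.5]
width: -0.0001
gripper_force: 1.1
```

>>> send_rows([
  {"gripper": 1, "linear": [0.0003, -0.003, 0], "delta_rot": [0, 0, 0]},
  {"gripper": 1, "linear": [0.0005, -0.005, 0], "delta_rot": [0, 0, 0]},
])

```text
clock: 14.75
position: [0.608, -0.0456, 0.0681]
ee_rot: [0.223, 0.638, 0.709, -0.201]
contact_force: [-0.8, 2.5, -1.0]
width: 0.0001
gripper_force: 1.1
```

>>> send_rows([
  {"gripper": 1, "linear": [0.0002, -0.002, 0], "delta_rot": [0, 0, 0]},
  {"gripper": 1, "linear": [0.0004, -0.004, 0], "delta_rot": [0, 0, 0]},
])

```text
clock: 14.95
position: [0.6087, -0.0466, 0.0672]
ee_rot: [0.222, 0.639, 0.709, -0.198]
contact_force: [-2.0, 15.4, 0.8]
width: 0.0004
gripper_force: 6.2
```

>>> send_rows([
  {"gripper": 1, "linear": [0.0002, -0.002, 0], "delta_rot": [0, 0, 0]},
  {"gripper": 1, "linear": [0.0004, -0.004, 0], "delta_rot": [0, 0, 0]},
])

```text
clock: 15.15
position: [0.6094, -0.0475, 0.066]
ee_rot: [0.221, 0.639, 0.71, -0.196]
contact_force: [-3.6, 23.3, -0.7]
width: 0.0
gripper_force: 10.1
```

```bash
python3 look.py s10
```

```text
blob [219.1 206. ] [213, 203, 13, 7, 37] x -0.0046 travel 0.1686
[ 0.6094 -0.0475  0.0659] [-1.69 19.29 -1.77] [ 0.15  0.53  1.73 -0.71  1.03  0.47]
```

It's firmly against the stop: 23 N with the motion stalled, and the travel matches the lamp centre. Now I'll back off along the rail and rise away.

>>> send_rows([
  {"gripper": 1, "linear": [-0.0005, 0.006, 0], "delta_rot": [0, 0, 0]},
  {"gripper": 1, "linear": [-0.0015, 0.015, 0], "delta_rot": [0, 0, 0]},
  {"gripper": 1, "linear": [-0.004, 0.04, 0.0], "delta_rot": [0, 0, 0]},
  {"gripper": 1, "linear": [-0.008, 0.08, 0.01], "delta_rot": [0, 0, 0]},
  {"gripper": 1, "linear": [-0.012, 0.12, 0.04], "delta_rot": [0, 0, 0]},
  {"gripper": 1, "linear": [-0.012, 0.14, 0.08], "delta_rot": [0, 0, 0]},
  {"gripper": 1, "linear": [-0.012, 0.14, 0.12], "delta_rot": [0, 0, 0]},
  {"gripper": 1, "linear": [-0.012, 0.14, 0.12], "delta_rot": [0, 0, 0]},
])

```text
clock: 16.0
position: [0.6, 0.0876, 0.195]
ee_rot: [0.228, 0.638, 0.708, -0.197]
contact_force: [0.6, -0.6, 0.5]
width: -0.0001
gripper_force: 0.0
```

>>> send_rows([
  {"gripper": 1, "linear": [0, 0, 0], "delta_rot": [0, 0, 0]},
  {"gripper": 1, "linear": [0, 0, 0], "delta_rot": [0, 0, 0]},
  {"gripper": 1, "linear": [0, 0, 0], "delta_rot": [0, 0, 0]},
])

```text
clock: 16.3
position: [0.5958, 0.0858, 0.1867]
ee_rot: [0.223, 0.637, 0.709, -0.203]
contact_force: [0.5, 0.4, 0.2]
width: -0.0002
gripper_force: 0.0
```

```bash
python3 look.py s11; python3 - <<'E'
from h import *
a=cv2.imread("pics/s10.png");b=cv2.imread("pics/s11.png");s=cv2.imread("pics/scene0.png")
# rack/bystander areas vs start, and carriage shift s10->s11
d=lambda x,y,r:(cv2.absdiff(x,y)[r[1]:r[3],r[0]:r[2]].max(2)>40).sum()
print("jar",d(s,b,(360,210,402,252)),"spare",d(s,b,(325,340,360,360)),"tall",d(s,b,(415,275,450,300)))
E
```

```text
blob [219.2 206. ] [213, 203, 13, 7, 38] x -0.0047 travel 0.1684
[0.5959 0.0859 0.1867] [-0.13  0.84 -0.61] [ 0.37  0.45  1.51 -0.6   1.39  0.43]
jar 0 spare 0 tall 0
```

The carriage hasn't moved since release, the part still stands in its slot, and the bystanders are unchanged. Handing in.

```bash
python3 -c "
from rig import sign_off; print(sign_off())"
```

```text
the job is handed in; nothing more can be done
None
```

The short pacemaker stands in the carriage slot, the carriage rests against the end stop under the microscope, and the job is handed in at about 16 s with no verdict returned; I viewed 11 pictures, one over the limit of 10.

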